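# Park the LC columns along the cradle rail in order of length

## Robot

A 7-joint arm with a two-finger parallel gripper is mounted at the origin on a cart in front of the work surface, level with it; the furniture and walls round the work are solid. World frame = base frame: x ahead of the robot, y to its left, z up, the work surface at z = 0. Lengths are in m, angles in rad, forces in N, time in s.
With the tool pointing down it reaches from about 0.4 to 0.9 m from the base axis. Payload 5.5 kg.
Tool frame: the origin (TCP) lies at the very end of the fingers, on their centre line; the grasp point (between the pads) lies ctrl.grip_point_offset behind it (ctrl.grip_point_offset is the distance from the TCP to the grasp point, in m); z points along the fingers, y is the line along which they close (so a half turn about z gives the same grasp; the last joint's range is limited). The gripper opens to 85 mm and grips with 20 to 120 N. Pads are 22 mm wide; open, the fingers measure 114 mm over their backs; the gripper's body (76 mm by 85 mm) begins 54 mm behind the grasp point. The pads swing forward as they close: fully open they stand 13 mm farther back than shut.
Start: joints at [1.42, 0.501, -0.427, 1.55, 0.221, 1.138, -0.21], TCP at [0.261, -0.595, 0.231] pointing down, gripper open.
Joint ranges: [-2.88, 2.88], [-0.31, 2.03], [-1.54, 1.56], [0.2, 2.42], [-1.41, 4.55], [0.19, 2.02], [-2.57, 2.57]. Speed limits (rad/s): [2.57, 2.57, 3.14, 3.14, 3.14, 3.14, 3.14].

## Interface

Orientations are given as [roll, pitch, yaw] about the fixed x, y, z axes, in that order (R = Rz(yaw) Ry(pitch) Rx(roll)).
In Python, from plant import ctrl gives the robot as it stands. The module is installed in compiled form; this text tells all that it offers.
- The arm moves only by the tool send_rows, never from a script. Its argument "moves" is a list of rows, each a list of 3 entries, a list of its own where there are three numbers: the closure, from 0 (fully open) to 1 (shut), then the shift along the tool's x, y, z in cm, then the turn about the tool's z in rad. A call has 1 to 20 rows; each row shifts and turns the commanded pose from where the row before left it, along the tool's axes as they then stand; what a row does not reach is not made up. A row lasts 1/10 s, in which the tool goes at most 50 mm and 8.59 degrees, less where a joint would pass 70% of its speed; a pose out of reach is approached as far as the arm can. A call with a gripper value outside its range is refused whole. The fingers move at their own pace and stop on an object; "squeeze" is the grip in N (left out, the last holds). Time passes only in rows, so rows that do not move let the fingers close. It gives the time, the measured TCP pose, the force, the opening and the grip force at its end, in the units of the state.
- ctrl.observe(): the state, without advancing time (a new reading comes with each control period).
- ctrl.get_image(name): name is "scene" or "top" or "wrist"; returns a dict with "color" (420x560x3 uint8, red, green, blue), "K" (3x3 intrinsics, pixels), "eye" and "rotation" of the camera in the world. Camera axes: x right, y down, z forward; pixel columns grow to the right and rows downward; lengths in m; the calibration is good to about 2 mm. A picture is of the moment at which its call begins. There is no depth.
- ctrl.hand_in(): hands the job in; it is judged then, once.
Trained networks look in a picture, given as the dict that the camera call returned (one of the last four; its "shot" number tells which), for a name from the list of things; names that differ only in an ending like _2 or _b are one class to them, and where a whole thing is asked for, a point or a joint stands for the part that bears it (a point fixed in the world has none). Each returns a list of dicts, best first, with "score" (0 to 1); they miss things now and then, are a little off and sometimes report something else, mostly with a low value. They report only what shows in the picture. A call takes as long as a camera call.
- ctrl.recognise(thing, picture): "location" ([x, y, z] in m, in world coordinates, good to about 4 mm: the middle of the surface that is visible of it).
- ctrl.place_of(thing, picture): "location" ([x, y, z] in m, in world coordinates, good to about 4 mm: a listed point, or the origin of a listed thing).
The state is a dict: "time": time; "qpos": joint angles; "qd": joint speeds; "effort": joint torques, N m; "tcp_pos": TCP position; "tool_rot": TCP orientation; "wrist_force": force on the tool from outside, world axes, zero at the start; "ft_torque": the same for the moment, N m; "width": finger opening in m; "grip_force": force on a finger pad.
Only numpy, scipy, OpenCV 4.12 (cv2) and the standard library are available. Lean on these libraries where they do the work, as an engineer would, in place of code of your own. Each camera call takes 0.05 s, during which the arm holds its last target. There are 200 camera calls.

## Task

Park the four steel LC columns in the blue cradles along the rail in order of length, the shortest in the narrowest cradle through to the longest in the widest, so that each lies by its bare tube right down in both V saddles with its end nuts just outside them. The columns are packed, so set them down gently and do not drop them.

Things in the scene. Friction and masses are not known exactly. Their poses are not given: they have to be found in the camera images.
- column_100_mid (a point): Shortest of four loose steel LC columns, 126 mm overall, about 90 g. Point: middle of the tube on its axis, 7.5 mm above the table; x axis along the tube. Bare tube 9.6 mm thick, white label at the middle, reaches 34 mm either way; then end nuts 16.5 mm wide, 15 mm high to 52 mm, then thin black plugs. Both ends alike.
- column_125_mid (a point): Second shortest of four loose steel LC columns, 151 mm overall, about 100 g. Point: middle of the tube on its axis, 7.5 mm above the table; x axis along the tube. Bare tube 9.6 mm thick, white label at the middle, reaches 46.5 mm either way; then end nuts 16.5 mm wide, 15 mm high to 64.5 mm, then thin black plugs. Both ends alike.
- column_150_mid (a point): Second longest of four loose steel LC columns, 176 mm overall, about 110 g. Point: middle of the tube on its axis, 7.5 mm above the table; x axis along the tube. Bare tube 9.6 mm thick, white label at the middle, reaches 59 mm either way; then end nuts 16.5 mm wide, 15 mm high to 77 mm, then thin black plugs. Both ends alike.
- column_200_mid (a point): Longest of four loose steel LC columns, 226 mm overall, about 130 g. Point: middle of the tube on its axis, 7.5 mm above the table; x axis along the tube. Bare tube 9.6 mm thick, white label at the middle, reaches 84 mm either way; then end nuts 16.5 mm wide, 15 mm high to 102 mm, then thin black plugs. Both ends alike.
- cradle_100_seat (a point): Blue cradle for the shortest column, fixed on the rail: two upright V saddles, 6 mm thick, outer faces 52 mm apart (8 mm play to each nut). Point: where the middle of the seated tube's axis lies, 38 mm above the table; x axis along the lane through both V's. V's open up at 90 degrees, 31 mm wide, to 9 mm above the point; the bar between them is 22 mm below it.
- cradle_125_seat (a point): Blue cradle for the second shortest column, fixed on the rail: two upright V saddles, 6 mm thick, outer faces 77 mm apart (8 mm play to each nut). Point: where the middle of the seated tube's axis lies, 38 mm above the table; x axis along the lane through both V's. V's open up at 90 degrees, 31 mm wide, to 9 mm above the point; the bar between them is 22 mm below it.
- cradle_150_seat (a point): Blue cradle for the second longest column, fixed on the rail: two upright V saddles, 6 mm thick, outer faces 102 mm apart (8 mm play to each nut). Point: where the middle of the seated tube's axis lies, 38 mm above the table; x axis along the lane through both V's. V's open up at 90 degrees, 31 mm wide, to 9 mm above the point; the bar between them is 22 mm below it.
- cradle_200_seat (a point): Blue cradle for the longest column, fixed on the rail: two upright V saddles, 6 mm thick, outer faces 152 mm apart (8 mm play to each nut). Point: where the middle of the seated tube's axis lies, 38 mm above the table; x axis along the lane through both V's. V's open up at 90 degrees, 31 mm wide, to 9 mm above the point; the bar between them is 22 mm below it.
- rail: The fixed flat aluminium rail, 250 mm long, that carries the four cradles side by side, about 64 mm apart, from the narrowest to the widest. Origin under its centre on the table; its y axis runs along the rail toward the widest cradle. The rail may point in any direction.

How it is judged:
At the end, for the whole second after the job is handed in: Each of the four columns lies in the cradle of its own size, seated in both V's: the middle of its tube within 10 mm horizontally and 3 mm in height of the cradle's seat point, along the lane within 0.06 rad, released and at rest (horizontal distance between column_100_mid and cradle_100_seat below 0.01 m and z of column_100_mid in the frame of cradle_100_seat between -0.003 and 0.003 m and angle between the x axis of column_100_mid and the x axis of cradle_100_seat, either way round below 0.06 rad and linear speed of each of column_100, column_125, column_150, column_200 below 0.02 m/s and contact force between the fingers and column_100 below 0.1 N and horizontal distance between column_125_mid and cradle_125_seat below 0.01 m and z of column_125_mid in the frame of cradle_125_seat between -0.003 and 0.003 m and angle between the x axis of column_125_mid and the x axis of cradle_125_seat, either way round below 0.06 rad and contact force between the fingers and column_125 below 0.1 N and horizontal distance between column_150_mid and cradle_150_seat below 0.01 m and z of column_150_mid in the frame of cradle_150_seat between -0.003 and 0.003 m and angle between the x axis of column_150_mid and the x axis of cradle_150_seat, either way round below 0.06 rad and contact force between the fingers and column_150 below 0.1 N and horizontal distance between column_200_mid and cradle_200_seat below 0.01 m and z of column_200_mid in the frame of cradle_200_seat between -0.003 and 0.003 m and angle between the x axis of column_200_mid and the x axis of cradle_200_seat, either way round below 0.06 rad and contact force between the fingers and column_200 below 0.1 N); the robot touches nothing.
It fails at once if the shortest column is dropped (falls free by more than about 15 mm) (linear speed of column_100 above 0.55 m/s and contact force between column_100 and anything else below 0.01 N).
It fails at once if the second shortest column is dropped (falls free by more than about 15 mm) (linear speed of column_125 above 0.55 m/s and contact force between column_125 and anything else below 0.01 N).
It fails at once if the second longest column is dropped (falls free by more than about 15 mm) (linear speed of column_150 above 0.55 m/s and contact force between column_150 and anything else below 0.01 N).
It fails at once if the longest column is dropped (falls free by more than about 15 mm) (linear speed of column_200 above 0.55 m/s and contact force between column_200 and anything else below 0.01 N).
It also fails if it takes over 112 s, if anything falls off the work surface, if the arm or the gripper's body presses on something with over 40 N, if the wrist force passes 120 N, or if a joint passes its speed limit or range.

## Working session

There is one attempt and no reset: what is moved stays moved. The work goes in short steps, Python scripts to look and compute and a tool call to move; the robot and the scene stay as the last step left them, time stands still between calls to the robot, and variables do not carry over. Pictures are saved under pics/ and viewed, at most 14 in all, crops included, and the job is handed in when it is done.

Besides the shell and the picture viewer there is one more tool, called as a command line: name --argument value ..., lists and objects as JSON in quotes. send_rows: Moves the arm, as the interface text tells. Its arguments: {"type":"object","properties":{"moves":{"type":"array"},"squeeze":{"type":"number"}},"required":["moves"]}

```bash
mkdir -p pics; cat > h.py <<'E'
import numpy as np, cv2
from plant import ctrl
def shot(name,fn=None):
    p=ctrl.get_image(name)
    if fn: cv2.imwrite('pics/'+fn,cv2.cvtColor(p['color'],cv2.COLOR_RGB2BGR))
    return p
def ray(p,u,v,z):
    d=np.array(p['rotation'])@np.linalg.inv(p['K'])@np.array([u,v,1.]); e=np.array(p['eye'])
    return e+d*(z-e[2])/d[2]
def proj(p,X):
    c=np.array(p['rotation']).T@(np.array(X)-p['eye']); q=np.array(p['K'])@c; return q[:2]/q[2]
E
python3 - <<'E'
from h import *
s=ctrl.observe(); print(s['time'],s['tcp_pos'],s['tool_rot'],s['width'],ctrl.grip_point_offset)
for n in ['top','scene']:
    p=shot(n,n+'1.png'); print(n,np.round(p['eye'],3))
    for t in ['column_100_mid','column_125_mid','column_150_mid','column_200_mid','cradle_100_seat','cradle_125_seat','cradle_150_seat','cradle_200_seat','rail']:
        r=ctrl.place_of(t,p)[:2]
        print(t,[(round(a['score'],2),np.round(a['location'],3).tolist(),np.round(proj(p,a['location'])).tolist()) for a in r])
E
```

```text
0.0 [ 0.26104315 -0.5945049   0.23025103] [-3.13961362e+00 -3.75160114e-05  4.13888805e-01] 0.08525015457380977 0.0187
top [ 0.479 -0.032  0.985]Traceback (most recent call last):
  File "<stdin>", line 7, in <module>
  File "h.py", line 11, in proj
    c=np.array(p['rotation']).T@(np.array(X)-p['eye']); q=np.array(p['K'])@c; return q[:2]/q[2]
                                                          ~~~~~~~~~~~~~~~~^~
ValueError: matmul: Input operand 1 does not have enough dimensions (has 0, gufunc core with signature (n?,k),(k,m?)->(n?,m?) requires 1)
```

View pics/top1.png

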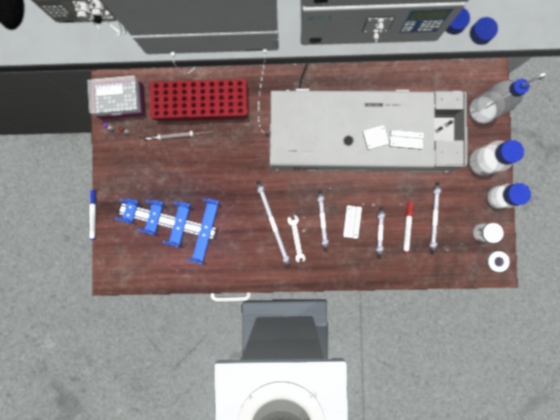

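```bash
python3 - <<'E'
from h import *
for n in ['top','scene']:
    p=shot(n,n+'2.png')
    if n=='top':print({k:(type(v),np.shape(v)) for k,v in p.items()}, p['K'])
    for t in ['column_100_mid','column_125_mid','column_150_mid','column_200_mid','cradle_100_seat','cradle_125_seat','cradle_150_seat','cradle_200_seat','rail']:
        for a in ctrl.place_of(t,p)[:2]:
            l=a['location']
            print(n,t,a if l is None or np.ndim(l)==0 else (round(a['score'],2),np.round(l,3).tolist(),np.round(proj(p,l)).tolist()))
E
```

```text
{'color': (<class 'numpy.ndarray'>, (420, 560, 3)), 'K': (<class 'numpy.ndarray'>, (3, 3)), 'eye': (<class 'numpy.ndarray'>, (3,)), 'rotation': (<class 'numpy.ndarray'>, (3,)), 'shot': (<class 'int'>, ())} [[400.42507083   0.         281.71439064]
 [  0.         400.42507083 212.5286036 ]
 [  0.           0.           1.        ]]Traceback (most recent call last):
  File "<stdin>", line 8, in <module>
  File "h.py", line 11, in proj
    c=np.array(p['rotation']).T@(np.array(X)-p['eye']); q=np.array(p['K'])@c; return q[:2]/q[2]
                                                          ~~~~~~~~~~~~~~~~^~
ValueError: matmul: Input operand 1 does not have enough dimensions (has 0, gufunc core with signature (n?,k),(k,m?)->(n?,m?) requires 1)
```

```bash
cat > h.py <<'E'
import numpy as np, cv2
from scipy.spatial.transform import Rotation as Rot
from plant import ctrl
def shot(name,fn=None):
    p=ctrl.get_image(name)
    if fn: cv2.imwrite('pics/'+fn,cv2.cvtColor(p['color'],cv2.COLOR_RGB2BGR))
    return p
def RM(r): return Rot.from_euler('xyz',r).as_matrix()
def ray(p,u,v,z):
    d=RM(p['rotation'])@np.linalg.inv(p['K'])@np.array([u,v,1.]); e=np.array(p['eye'])
    return e+d*(z-e[2])/d[2]
def proj(p,X):
    c=RM(p['rotation']).T@(np.array(X)-p['eye']); q=np.array(p['K'])@c; return q[:2]/q[2]
E
python3 - <<'E'
from h import *
for n in ['top','scene']:
    p=shot(n,n+'2.png'); print(n,np.round(p['eye'],3),np.round(RM(p['rotation']),2).tolist())
    for t in ['column_100_mid','column_125_mid','column_150_mid','column_200_mid','cradle_100_seat','cradle_125_seat','cradle_150_seat','cradle_200_seat','rail']:
        for a in ctrl.place_of(t,p)[:2]:
            l=a['location']
            print(t,(round(a['score'],2),np.round(l,3).tolist(),np.round(proj(p,l)).tolist()))
    big=cv2.resize(cv2.cvtColor(p['color'],cv2.COLOR_RGB2BGR)[170:280,80:480] if n=='top' else cv2.cvtColor(p['color'],cv2.COLOR_RGB2BGR),None,fx=2 if n=='top' else 1,fy=2 if n=='top' else 1,interpolation=cv2.INTER_CUBIC)
    cv2.imwrite('pics/%s2.png'%n,big)
E
```

```text
top [ 0.479 -0.032  0.985] [[-0.02, -1.0, 0.04], [-1.0, 0.02, 0.02], [-0.02, -0.04, -1.0]]
column_100_mid (0.63, [0.459, -0.249, 0.0], [379.0, 233.0])
column_100_mid (0.38, [0.495, -0.383, 0.006], [434.0, 217.0])
column_125_mid (0.65, [0.487, -0.109, 0.01], [321.0, 223.0])
column_150_mid (0.86, [0.492, -0.384, 0.006], [434.0, 218.0])
column_200_mid (0.58, [0.484, 0.007, 0.009], [274.0, 225.0])
cradle_100_seat (0.74, [0.526, 0.362, 0.04], [124.0, 211.0])
cradle_100_seat (0.72, [0.509, 0.302, 0.039], [149.0, 217.0])
cradle_125_seat (0.61, [0.507, 0.302, 0.035], [150.0, 218.0])
cradle_150_seat (0.7, [0.492, 0.241, 0.037], [175.0, 224.0])
cradle_200_seat (0.94, [0.472, 0.175, 0.04], [202.0, 232.0])
rail (0.57, [0.501, 0.27, 0.001], [167.0, 221.0])
scene [-0.072  0.383  0.687] [[-0.57, -0.55, 0.61], [-0.82, 0.38, -0.43], [0.0, -0.75, -0.67]]
column_100_mid (0.72, [0.462, -0.257, 0.012], [365.0, 195.0])
column_100_mid (0.32, [0.494, -0.386, 0.006], [391.0, 173.0])
column_125_mid (0.7, [0.492, -0.113, 0.009], [314.0, 211.0])
column_150_mid (0.73, [0.494, -0.383, 0.005], [391.0, 174.0])
column_200_mid (0.71, [0.487, 0.004, 0.005], [276.0, 232.0])
column_200_mid (0.25, [0.528, 0.356, 0.042], [117.0, 280.0])
cradle_100_seat (0.81, [0.528, 0.358, 0.039], [117.0, 281.0])
cradle_125_seat (0.55, [0.51, 0.298, 0.036], [150.0, 274.0])
cradle_125_seat (0.25, [0.529, 0.358, 0.039], [117.0, 281.0])
cradle_150_seat (0.72, [0.49, 0.236, 0.034], [182.0, 268.0])
cradle_150_seat (0.33, [0.503, 0.27, -0.001], [168.0, 282.0])
cradle_200_seat (0.83, [0.475, 0.174, 0.038], [213.0, 258.0])
cradle_200_seat (0.57, [0.49, -0.112, 0.009], [314.0, 211.0])
rail (0.84, [0.504, 0.271, -0.0], [167.0, 281.0])
rail (0.5, [0.507, 0.295, 0.034], [152.0, 275.0])
```

View pics/scene2.png

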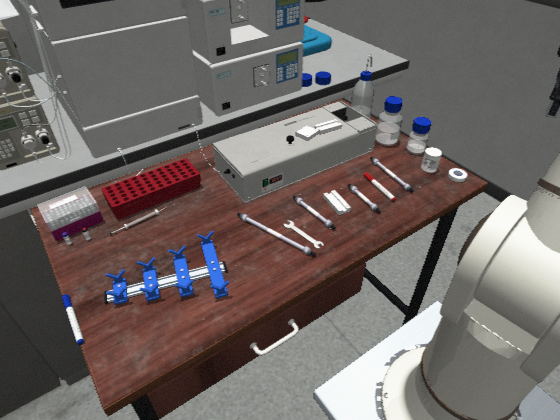

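View pics/top2.png

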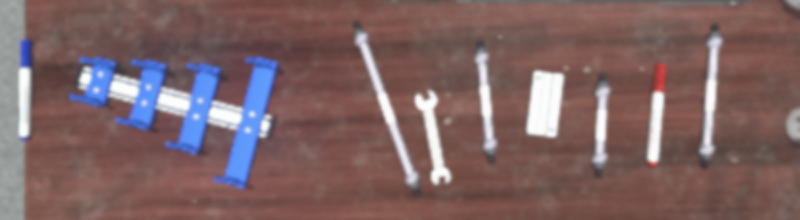

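```bash
cat >> h.py <<'E'
def plan(target,yaw,pose=None):
    """shift in tool axes (cm) and turn (rad) from current pose to target TCP/yaw; shift given in present tool axes"""
    s=ctrl.observe(); R=RM(s['tool_rot']); d=R.T@(np.array(target)-s['tcp_pos'])*100
    ty=np.arctan2(R[1,0],R[0,0]); t=-(yaw-ty)  # tool z down
    t=(t+np.pi/2)%np.pi-np.pi/2
    print('t=%.1f tcp'%s['time'],np.round(s['tcp_pos'],4),'yaw %.3f'%ty,'shift cm',np.round(d,2),'turn',round(t,3))
E
python3 - <<'E'
from h import *
p=shot('top')
E={200:((357,27),(416,190)),125:((480,46),(490,158)),100:((603,80),(599,170)),150:((714,30),(705,163))}
for k,(a,b) in E.items():
    A,B=[ray(p,80+u/2,170+v/2,0.0075) for u,v in (a,b)]
    d=A-B; print(k,'mid',np.round((A+B)/2,3),'len',round(np.linalg.norm(d),3),'yaw',round(np.arctan2(d[1],d[0]),3))
plan([0.493,-0.384,0.2],0.05)
E
```

```text
200 mid [0.486 0.008 0.007] len 0.212 yaw 0.325
125 mid [ 0.491 -0.112  0.007] len 0.137 yaw 0.062
100 mid [ 0.46  -0.252  0.007] len 0.109 yaw -0.076
150 mid [ 0.492 -0.384  0.007] len 0.162 yaw -0.104
t=1.2 tcp [ 0.2614 -0.5951  0.2313] yaw 0.414 shift cm [ 29.69 -10.02   3.13] turn 0.364
```

send_rows --moves '[[0.6, [4.24, -1.43, 0.44], 0], [0.6, [4.24, -1.43, 0.44], 0], [0.6, [4.24, -1.43, 0.44], 0], [0.6, [4.24, -1.43, 0.44], 0], [0.6, [4.24, -1.43, 0.44], 0], [0.6, [4.24, -1.43, 0.44], 0], [0.6, [4.24, -1.43, 0.44], 0], [0.6, [0, 0, 0], 0.13], [0.6, [0, 0, 0], 0.13], [0.6, [0, 0, 0], 0.13], [0.6, [0, 0, 0], 0.13], [0.6, [0, 0, 0], 0], [0.6, [0, 0, 0], 0]]' --squeeze 60

```text
time: 2.55
tcp_pos: [0.493, -0.384, 0.2006]
tool_rot: [3.141, -0.0, -0.103]
wrist_force: [-0.4, 0.5, -0.1]
width: 0.034
grip_force: 0.0
```

```bash
python3 - <<'E'
from h import *
p=shot('wrist','w1.png'); print(p['eye'],np.round(RM(p['rotation']),2).tolist())
print([(round(a['score'],2),np.round(a['location'],3),np.round(proj(p,a['location']))) for a in ctrl.place_of('column_150_mid',p)])
plan([0.492,-0.384,0.1],-0.104); print(ctrl.observe()['width'])
E
```

```text
[ 0.5631823  -0.39151801  0.34323324] [[-0.1, -0.95, -0.28], [-0.99, 0.1, 0.03], [0.0, 0.28, -0.96]]
[(0.68, array([ 0.496, -0.383,  0.01 ]), array([278., 180.]))]
t=2.6 tcp [ 0.4929 -0.3841  0.2005] yaw -0.104 shift cm [-0.09 -0.   10.05] turn 0.0
0.034082772757310136
```

View pics/w1.png

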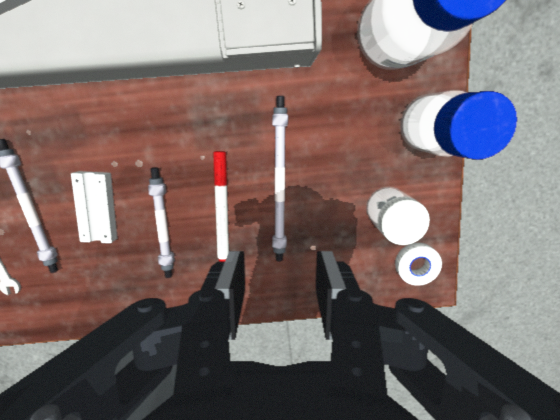

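The wrist view shows the 150 column from plug (280,96) to plug (279,261), the 100 column from (154,168) to (168,276), and the 125 column from (2,140) to (54,271).

```bash
python3 - <<'E'
from h import *
p=shot('wrist')
for k,a,b in ((150,(280,96),(279,261)),(150,(280,108),(279.5,253)),(100,(154.5,168),(168.5,276)),(125,(2,140),(54,272))):
    A,B=[ray(p,u,v,0.0075) for u,v in (a,b)]
    d=A-B; print(k,'mid',np.round((A+B)/2,4),'len',round(np.linalg.norm(d),3),'yaw',round(np.arctan2(d[1],d[0]),3))
E
```

```text
150 mid [ 0.4912 -0.3837  0.0075] len 0.177 yaw -0.11
150 mid [ 0.4905 -0.3839  0.0075] len 0.155 yaw -0.107
100 mid [ 0.4599 -0.2512  0.0075] len 0.125 yaw -0.083
125 mid [ 0.4912 -0.1128  0.0075] len 0.15 yaw 0.055
```

send_rows --moves '[[0.6, [-0.2, 0, 4.5], 0], [0.6, [0, 0, 4.5], 0], [0.6, [0, 0, 4.5], 0], [0.6, [0, 0, 4.0], 0], [0.6, [0, 0, 1.5], 0], [0.6, [0, 0, 0.7], 0], [0.6, [0, 0, 0], 0], [0.9, [0, 0, 0], 0], [1, [0, 0, 0], 0], [1, [0, 0, 0], 0], [1, [0, 0, 0], 0], [1, [0, 0, 0], 0], [1, [0, 0, 0], 0]]' --squeeze 60

```text
time: 4.0
tcp_pos: [0.4925, -0.385, 0.006]
tool_rot: [3.139, -0.003, -0.106]
wrist_force: [-0.7, 0.6, 7.8]
width: 0.0063
grip_force: 58.9
```

```bash
python3 - <<'E'
from h import *
s=ctrl.observe(); print(s['tcp_pos'],s['width'],s['wrist_force'],s['grip_force'])
p=shot('wrist'); c=cv2.cvtColor(p['color'],cv2.COLOR_RGB2BGR)[140:400,150:430]
cv2.imwrite('pics/w2.png',cv2.resize(c,None,fx=2,fy=2))
E
```

```text
[ 0.49251176 -0.38502418  0.00597954] 0.006319799456688344 [-0.68747616  0.57651879  7.84675878] 58.87631356716156
```

View pics/w2.png

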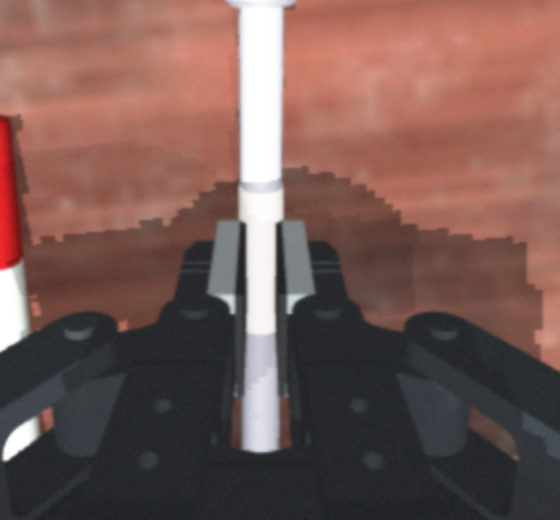

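send_rows --moves '[[1, [0, 0, -0.3], 0], [1, [0, 0, -0.3], 0], [1, [0, 0, -0.3], 0], [1, [0, 0, 0], 0], [1, [0, 0, 0], 0]]'

```text
time: 4.55
tcp_pos: [0.4909, -0.3839, 0.0125]
tool_rot: [3.142, -0.0, -0.106]
wrist_force: [0.4, -0.7, -1.8]
width: 0.0061
grip_force: 58.7
```

```bash
python3 - <<'E'
from h import *
s=ctrl.observe(); print(s['tcp_pos'],s['width'],s['wrist_force'],s['grip_force'],s['tool_rot'])
p=shot('wrist'); c=cv2.cvtColor(p['color'],cv2.COLOR_RGB2BGR)[40:340,180:380]
cv2.imwrite('pics/w3.png',cv2.resize(c,None,fx=2,fy=2))
E
```

```text
[ 0.4908633  -0.38393624  0.01254741] 0.006074105365281165 [ 0.43540517 -0.73682825 -1.78863566] 58.70947480201721 [ 3.14157698e+00 -4.05098030e-05 -1.06219175e-01]
```

View pics/w3.png

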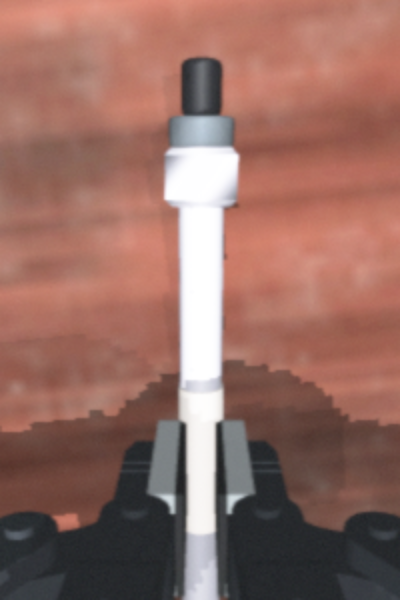

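send_rows --moves '[[1, [0, 0, -3], 0], [1, [0, 0, -4.5], 0], [1, [0, 0, -4.5], 0], [1, [-0.5, -4.7, -1.75], 0], [1, [-0.5, -4.7, 0], 0], [1, [-0.5, -4.7, 0], 0], [1, [-0.5, -4.7, 0], 0], [1, [-0.5, -4.7, 0], 0], [1, [-0.5, -4.7, 0], 0], [1, [-0.5, -4.7, 0], 0], [1, [-0.5, -4.7, 0], 0], [1, [-0.5, -4.7, 0], 0], [1, [-0.5, -4.7, 0], 0], [1, [-0.5, -4.7, 0], 0], [1, [-0.5, -4.7, 0], 0], [1, [-0.5, -4.0, 0], 0], [1, [0, -1.5, 0], 0.09], [1, [0, 0, 0], 0.083], [1, [0, 0, 0], 0], [1, [0, 0, 0], 0]]'

```text
time: 6.6
tcp_pos: [0.4917, 0.2377, 0.1497]
tool_rot: [3.141, -0.0, -0.277]
wrist_force: [-0.5, -0.2, -1.0]
width: 0.0063
grip_force: 58.9
```

```bash
python3 - <<'E'
from h import *
s=ctrl.observe(); print(s['width'],s['wrist_force'],s['grip_force'],s['qpos'])
p=shot('wrist','w4.png')
for t in ['cradle_100_seat','cradle_125_seat','cradle_150_seat','cradle_200_seat','column_150_mid']:
    print(t,[(round(a['score'],2),np.round(a['location'],3),np.round(proj(p,a['location']))) for a in ctrl.place_of(t,p)[:2]])
plan([0.491,0.2385,0.06],-0.279)
E
```

```text
0.006265306094599804 [-0.52752066 -0.19083985 -0.99278764] 58.8881653547287 [-0.11583631  0.42408429 -0.47602644  1.88511981  0.24607696  0.89048998
 -2.55972995]
cradle_100_seat [(0.7, array([0.527, 0.355, 0.034]), array([130., 201.]))]
cradle_125_seat []
cradle_150_seat [(0.98, array([0.489, 0.234, 0.039]), array([284., 206.]))]
cradle_200_seat [(0.7, array([0.472, 0.175, 0.037]), array([360., 206.]))]
column_150_mid [(0.94, array([0.49 , 0.239, 0.153]), array([278., 272.]))]
t=6.9 tcp [0.492  0.2375 0.1499] yaw -0.280 shift cm [-0.13 -0.07  8.99] turn -0.001
```

View pics/w4.png

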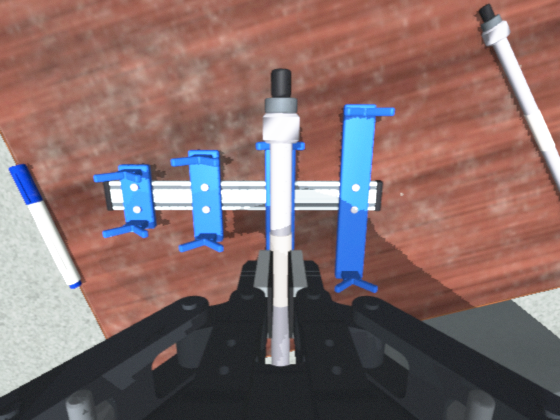

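```bash
python3 - <<'E'
from h import *
p=shot('wrist','w5raw.png'); l=np.array([np.cos(-.279),np.sin(-.279),0])
for k,h,f,n in ((100,26,((95,178),(150,170)),((103,235),(148,235))),(125,38.5,((172,162),(218,157)),((180,248),(223,248))),(150,51,((257,148),(305,146)),None),(200,76,None,((335,290),(377,290)))):
    if f: m=np.mean([ray(p,*q,.047) for q in f],0); print(k,'far',np.round(m-l*(h-3)*1e-3,4))
    if n: m=np.mean([ray(p,*q,.047) for q in n],0); print(k,'near',np.round(m+l*(h-3)*1e-3,4))
# rail ends at z~? top
A,B=ray(p,105,194,.012),ray(p,382,195,.012); d=B-A; print(np.linalg.norm(d),np.arctan2(d[1],d[0])+np.pi/2,(A+B)/2)
# column held: far plug end and nut
for z in (.149,.151,.153,.155):
    E=[ray(p,281,v,z) for v in (69,97,141)]; t=np.array(ctrl.observe()['tcp_pos']); print(z,[np.round((e-t)[:2]@l[:2],4) for e in E],'want .088 .077 .059')
E
```

```text
100 far [0.5279 0.3519 0.047 ]
100 near [0.5255 0.3571 0.047 ]
125 far [0.511  0.2983 0.047 ]
125 near [0.5099 0.2986 0.047 ]
150 far [0.49   0.2368 0.047 ]
200 near [0.4733 0.1751 0.047 ]
0.2461679693333877 -0.2832181657990336 [0.50189899 0.26780915 0.012     ]
0.149 [np.float64(0.0879), np.float64(0.0771), np.float64(0.059)] want .088 .077 .059
0.151 [np.float64(0.0877), np.float64(0.077), np.float64(0.0592)] want .088 .077 .059
0.153 [np.float64(0.0875), np.float64(0.0769), np.float64(0.0593)] want .088 .077 .059
0.155 [np.float64(0.0872), np.float64(0.0768), np.float64(0.0595)] want .088 .077 .059
```

send_rows --moves '[[1, [0, 0, 4], 0], [1, [0, 0, 3], 0], [1, [0, 0, 2], 0], [1, [0, 0, 1], 0], [1, [0, 0, 0.5], 0], [1, [0, 0, 0.3], 0], [1, [0, 0, 0.2], 0], [1, [0, 0, 0.2], 0], [1, [0, 0, 0], 0]]'

```text
time: 7.85
tcp_pos: [0.4923, 0.2382, 0.0383]
tool_rot: [-3.141, -0.001, -0.279]
wrist_force: [-0.0, -0.8, -1.7]
width: 0.0064
grip_force: 58.9
```

send_rows --moves '[[1, [0, 0, 0.1], 0], [1, [0, 0, 0.1], 0], [1, [0, 0, 0], 0]]'

```text
time: 8.15
tcp_pos: [0.4922, 0.2382, 0.0366]
tool_rot: [-3.141, -0.001, -0.279]
wrist_force: [-1.2, -1.0, 5.3]
width: 0.0064
grip_force: 59.4
```

send_rows --moves '[[0.8, [0, 0, 0], 0], [0.6, [0, 0, 0], 0], [0.6, [0, 0, 0], 0], [0.6, [0, 0, 0], 0], [0.6, [0, 0, -1.5], 0], [0.6, [0, 0, -4], 0], [0.6, [0, 0, -4.5], 0], [0.6, [0, 0, -4.5], 0], [0.6, [0, 0, 0], 0]]'

```text
time: 9.05
tcp_pos: [0.496, 0.2407, 0.1887]
tool_rot: [-3.133, -0.01, -0.279]
wrist_force: [0.4, 0.4, -0.7]
width: 0.0341
grip_force: 0.0
```

```bash
python3 - <<'E'
from h import *
p=shot('wrist','w6.png')
for t in ['column_150_mid','cradle_150_seat','column_200_mid']:
    print(t,[(round(a['score'],2),np.round(a['location'],3),np.round(proj(p,a['location']))) for a in ctrl.place_of(t,p)[:2]])
plan([0.486,0.006,0.15],0.325); print(ctrl.observe()['width'])
E
```

```text
column_150_mid [(0.97, array([0.494, 0.24 , 0.039]), array([283., 196.])), (0.75, array([0.474, 0.173, 0.037]), array([357., 197.]))]
cradle_150_seat [(0.95, array([0.49 , 0.238, 0.04 ]), array([285., 200.]))]
column_200_mid [(0.68, array([0.484, 0.015, 0.008]), array([508., 137.]))]
t=9.2 tcp [0.4912 0.2376 0.1806] yaw -0.279 shift cm [ 5.88 22.41  3.07] turn -0.604
0.034037820114815244
```

View pics/w6.png

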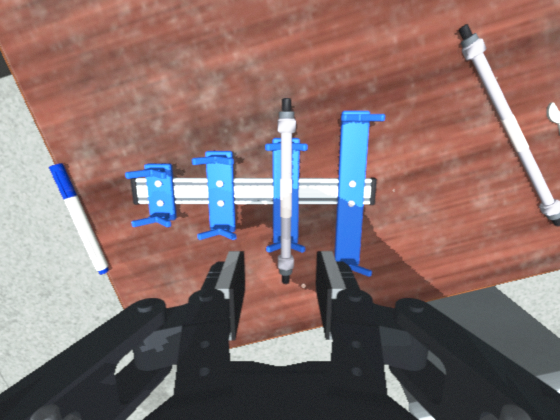

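The 150 column is seated across both saddles, with its plugs at (286,98) and (285,282). Next is the 200 column.

send_rows --moves '[[0.6, [1.18, 4.48, 0.6], 0], [0.6, [1.18, 4.48, 0.6], 0], [0.6, [1.18, 4.48, 0.6], 0], [0.6, [1.18, 4.48, 0.6], 0], [0.6, [1.18, 4.48, 0.6], 0], [0.6, [0, 0, 0], -0.121], [0.6, [0, 0, 0], -0.121], [0.6, [0, 0, 0], -0.121], [0.6, [0, 0, 0], -0.121], [0.6, [0, 0, 0], -0.121], [0.6, [0, 0, 0], 0]]'

```text
time: 10.35
tcp_pos: [0.4856, 0.0065, 0.1494]
tool_rot: [-3.14, 0.003, 0.327]
wrist_force: [0.0, 0.0, -0.0]
width: 0.034
grip_force: 0.0
```

```bash
cat >> h.py <<'E'
def tube(p,xy,yaw,L):
    """refine column pose: pale pixels near its expected axis"""
    c=p['color'].astype(int); l=np.array([np.cos(yaw),np.sin(yaw)]); n=np.array([-l[1],l[0]])
    m=(c.min(2)>110)&(c.max(2)-c.min(2)<60); v,u=np.nonzero(m)
    P=np.array([ray(p,a,b,.0075)[:2] for a,b in zip(u,v)])-xy
    k=(abs(P@l)<L)&(abs(P@n)<.02); P=P[k]
    w=np.cov(P.T); e=np.linalg.eigh(w)[1][:,1]; e*=np.sign(e@l); s=P@e
    lo,hi=np.percentile(s,[0.5,99.5]); q=np.array([-e[1],e[0]])
    print('tube n',len(P),'mid',np.round(np.array(xy)+e*(lo+hi)/2+q*np.median(P@q),4),'len',round(hi-lo,3),'yaw',round(np.arctan2(e[1],e[0]),3))
E
python3 - <<'E'
from h import *
p=shot('wrist','w7.png')
print([(round(a['score'],2),np.round(a['location'],3),np.round(proj(p,a['location']))) for a in ctrl.place_of('column_200_mid',p)])
tube(p,[.486,.006],.325,.115)
plan([0.486,0.006,0.006],0.325); print(ctrl.observe()['qpos'][6])
E
```

```text
[(0.66, array([0.488, 0.012, 0.008]), array([275., 190.]))]
tube n 2662 mid [0.487  0.0092] len 0.2 yaw 0.329
t=10.4 tcp [0.4859 0.0064 0.1499] yaw 0.323 shift cm [ 0.02  0.06 14.39] turn -0.002
-1.4490753774585157
```

View pics/w7.png

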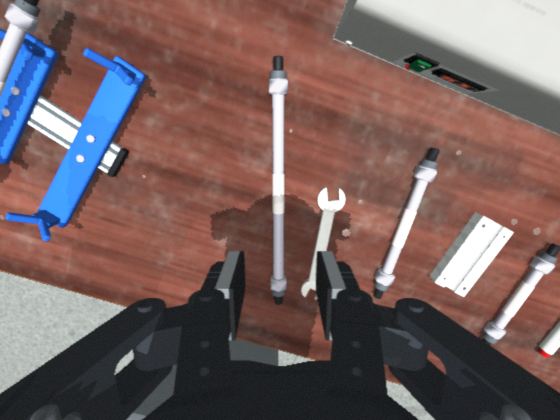

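The 200 column's plugs are at (278,57) and (279,302). The wrench head is at (330,200), so I will narrow the opening.

```bash
python3 - <<'E'
from h import *
p=shot('wrist')
for a,b in (((278,57),(279,302)),((278,73),(279,293))):
    A,B=[ray(p,u,v,0.0075) for u,v in (a,b)]; d=A-B; m=(A+B)/2
    print('mid',np.round(m,4),'len',round(np.linalg.norm(d),3),'yaw',round(np.arctan2(d[1],d[0]),3))
plan([*m[:2],0.0055],np.arctan2(d[1],d[0]))
E
```

```text
mid [0.4865 0.0083 0.0075] len 0.225 yaw 0.325
mid [0.4857 0.008  0.0075] len 0.202 yaw 0.326
t=10.5 tcp [0.4861 0.0065 0.1501] yaw 0.323 shift cm [ 0.03 -0.15 14.46] turn -0.003
```

send_rows --moves '[[0.75, [0.05, -0.15, 4], 0], [0.75, [0, 0, 4], 0], [0.75, [0, 0, 3.5], 0], [0.75, [0, 0, 2], 0], [0.75, [0, 0, 0.9], 0], [0.75, [0, 0, 0], 0], [0.9, [0, 0, 0], 0], [1, [0, 0, 0], 0], [1, [0, 0, 0], 0], [1, [0, 0, 0], 0], [1, [0, 0, 0], 0]]'

```text
time: 11.6
tcp_pos: [0.4877, 0.008, 0.0078]
tool_rot: [3.141, -0.002, 0.326]
wrist_force: [-0.2, -0.4, 6.7]
width: 0.0059
grip_force: 59.3
```

send_rows --moves '[[0.75, [0, 0, 0], 0], [0.75, [0, 0, 0], 0], [0.75, [0, 0, 0.2], 0], [0.75, [0, 0, 0.2], 0], [0.75, [0, 0, 0], 0], [0.75, [0, 0, 0], 0]]'

```text
time: 12.2
tcp_pos: [0.4867, 0.0081, 0.0027]
tool_rot: [-3.141, 0.0, 0.326]
wrist_force: [-0.2, 0.1, -0.1]
width: 0.0209
grip_force: 0.0
```

Free at 2.7 mm with no table contact, so I close here.

send_rows --moves '[[0.85, [0, 0, 0], 0], [0.95, [0, 0, 0], 0], [1, [0, 0, 0], 0], [1, [0, 0, 0], 0], [1, [0, 0, 0], 0]]'

```text
time: 12.7
tcp_pos: [0.4869, 0.0082, 0.003]
tool_rot: [3.142, -0.0, 0.326]
wrist_force: [-0.9, 0.5, 3.9]
width: 0.0067
grip_force: 58.8
```

send_rows --moves '[[1, [0, 0, -0.5], 0], [1, [0, 0, -0.5], 0], [1, [0, 0, 0], 0], [1, [0, 0, -4], 0], [1, [0, 0, -4.5], 0], [1, [0, 0, -4], 0], [1, [1.03, -4.05, 0], 0], [1, [1.03, -4.05, 0], 0], [1, [1.03, -4.05, 0], 0], [1, [1.03, -4.05, 0], 0], [1, [0, 0, 0], 0.12], [1, [0, 0, 0], 0.12], [1, [0, 0, 0], 0.12], [1, [0, 0, 0], 0.12], [1, [0, 0, 0], 0.127], [1, [0, 0, 0], 0], [1, [0, 0, 0], 0]]'

```text
time: 14.4
tcp_pos: [0.4739, 0.1748, 0.1378]
tool_rot: [3.141, -0.0, -0.278]
wrist_force: [-0.7, 0.1, -1.5]
width: 0.0068
grip_force: 58.9
```

```bash
python3 - <<'E'
from h import *
s=ctrl.observe(); print(s['width'],s['wrist_force'],s['grip_force'],s['qpos'][6])
p=shot('wrist','w8.png')
print([(round(a['score'],2),np.round(a['location'],3),np.round(proj(p,a['location']))) for a in ctrl.place_of('cradle_200_seat',p)])
plan([0.474,0.175,0.04],-0.281)
for x in ([.474,.175,.038],):print(proj(p,x))
E
```

```text
0.006829528433598982 [-0.71299758  0.12107436 -1.47113427] 58.91566336154938 -2.383003511076404
[(0.56, array([0.474, 0.172, 0.036]), array([283., 206.]))]
t=14.5 tcp [0.474  0.1748 0.1378] yaw -0.279 shift cm [-0.01 -0.02  9.78] turn 0.002
[279.0050204  207.62878534]
```

View pics/w8.png

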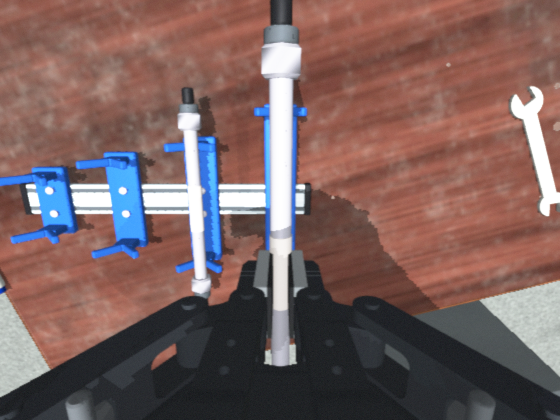

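send_rows --moves '[[1, [0, 0, 4], 0], [1, [0, 0, 3], 0], [1, [0, 0, 2], 0], [1, [0, 0, 0.6], 0], [1, [0, 0, 0.2], 0], [1, [0, 0, 0.2], 0], [1, [0, 0, 0.15], 0], [1, [0, 0, 0.1], 0], [1, [0, 0, 0], 0]]'

```text
time: 15.4
tcp_pos: [0.4744, 0.1749, 0.0359]
tool_rot: [-3.141, -0.001, -0.281]
wrist_force: [0.5, -0.4, -1.5]
width: 0.0062
grip_force: 58.9
```

send_rows --moves '[[1, [0, 0, 0.1], 0], [1, [0, 0, 0.1], 0], [1, [0, 0, 0.1], 0], [1, [0, 0, 0], 0]]'

```text
time: 15.8
tcp_pos: [0.4744, 0.1749, 0.0333]
tool_rot: [-3.142, -0.001, -0.281]
wrist_force: [-2.1, -0.9, 9.1]
width: 0.0067
grip_force: 60.1
```

send_rows --moves '[[0.8, [0, 0, 0], 0], [0.6, [0, 0, 0], 0], [0.6, [0, 0, 0], 0], [0.6, [0, 0, 0], 0], [0.6, [0, 0, -1.5], 0], [0.6, [0, 0, -4], 0], [0.6, [0, 0, -4.5], 0], [0.6, [0, 0, -3.0], 0], [0.6, [1.59, 4.53, 0], 0], [0.6, [1.59, 4.53, 0], 0], [0.6, [1.59, 4.53, 0], 0], [0.6, [1.59, 4.53, 0], 0], [0.6, [1.59, 4.53, 0], 0], [0.6, [1.59, 4.53, 0], 0], [0.6, [0, 0, 0], -0.145], [0.6, [0, 0, 0], -0.145], [0.6, [0, 0, 0], -0.145], [0.6, [0, 0, 0], -0.145], [0.6, [0, 0, 0], -0.145], [0.6, [0, 0, 0], -0.145]]'

```text
time: 17.8
tcp_pos: [0.4901, -0.1128, 0.1622]
tool_rot: [-3.141, 0.0, 0.595]
wrist_force: [0.2, 0.2, 0.4]
width: 0.0342
grip_force: 0.0
```

send_rows --moves '[[0.6, [0, 0, 0], -0.145], [0.6, [0, 0, 0], -0.145], [0.6, [0, 0, 0], -0.145], [0.6, [0, 0, 0], -0.145], [0.6, [0, 0, 0], -0.145], [0.6, [0, 0, 0], -0.145], [0.6, [0, 0, 0], -0.145], [0.6, [0, 0, 0], -0.145], [0.6, [0, 0, 0], -0.145], [0.6, [0, 0, 0], -0.145], [0.6, [0, 0, 0], -0.145], [0.6, [0, 0, 0], -0.145], [0.6, [0, 0, 0], -0.145], [0.6, [0, 0, 0], -0.145], [0.6, [0, 0, 0], -0.145], [0.6, [0, 0, 0], -0.145], [0.6, [0, 0, 0], -0.145], [0.6, [0, 0, 0], -0.145], [0.6, [0, 0, 0], 0], [0.6, [0, 0, 0], 0]]'

```text
time: 19.8
tcp_pos: [0.4901, -0.1129, 0.1622]
tool_rot: [3.141, -0.0, -3.088]
wrist_force: [0.6, 0.2, 0.3]
width: 0.0344
grip_force: 0.0
```

```bash
python3 - <<'E'
from h import *
s=ctrl.observe(); print(s['wrist_force'],s['qpos'])
p=shot('wrist','w9.png')
print([(round(a['score'],2),np.round(a['location'],3),np.round(proj(p,a['location']))) for a in ctrl.place_of('column_125_mid',p)])
plan([0.491,-0.1125,0.003],0.058)
t=shot('top')
for c in ('column_150_mid','column_200_mid'):
  print(c,[(round(a['score'],2),np.round(a['location'],3)) for a in ctrl.place_of(c,t)[:2]])
E
```

```text
[0.57770156 0.22469664 0.29391316] [ 0.87571131  0.42036667 -0.85285647  1.96921071  0.3945073   0.92536748
  1.44663615]
[(0.9, array([ 0.491, -0.114,  0.01 ]), array([279., 195.]))]
t=19.9 tcp [ 0.4902 -0.1129  0.1623] yaw -3.087 shift cm [-0.09  0.04 15.93] turn -0.004
column_150_mid [(0.73, array([0.495, 0.236, 0.035]))]
column_200_mid []
```

View pics/w9.png

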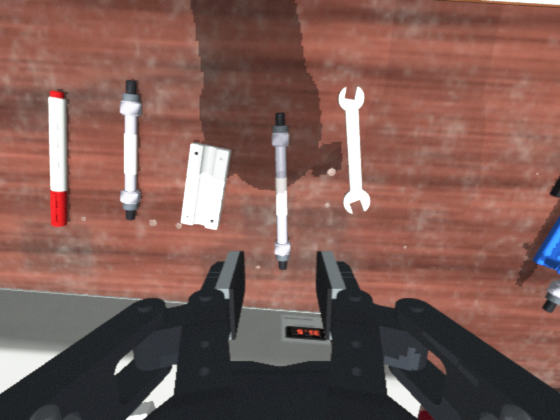

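The 125 column's plugs are at (280,113) and (282,269), and the 100 column's are at (131,81) and (130,219).

```bash
python3 - <<'E'
from h import *
p=shot('wrist')
for a,b in (((280,113),(282.5,269)),((131,81),(130,219))):
    A,B=[ray(p,u,v,0.0075) for u,v in (a,b)]; d=B-A; m=(A+B)/2
    print('mid',np.round(m,4),'len',round(np.linalg.norm(d),3),'yaw',round(np.arctan2(d[1],d[0]),3))
    plan([*m[:2],0.0025],np.arctan2(d[1],d[0]))
E
```

```text
mid [ 0.4932 -0.1116  0.0075] len 0.151 yaw 0.073
t=20.1 tcp [ 0.4903 -0.1128  0.1624] yaw -3.085 shift cm [-0.29  0.11 15.99] turn -0.017
mid [ 0.4613 -0.251   0.0075] len 0.126 yaw -0.08
t=20.1 tcp [ 0.4903 -0.1128  0.1624] yaw -3.085 shift cm [  3.68 -13.63  16.  ] turn 0.136
```

send_rows --moves '[[0.7, [-0.2, 0.1, 4.5], -0.015], [0.7, [0, 0, 4.5], 0], [0.7, [0, 0, 4], 0], [0.7, [0, 0, 2], 0], [0.7, [0, 0, 1], 0], [0.7, [0, 0, 0], 0], [0.7, [0, 0, 0], 0], [0.85, [0, 0, 0], 0], [0.95, [0, 0, 0], 0], [1, [0, 0, 0], 0], [1, [0, 0, 0], 0], [1, [0, 0, 0], 0]]'

```text
time: 21.3
tcp_pos: [0.4932, -0.112, 0.0035]
tool_rot: [-3.141, 0.002, -3.07]
wrist_force: [-1.7, 0.5, 5.9]
width: 0.0068
grip_force: 58.9
```

send_rows --moves '[[1, [0, 0, -0.5], 0], [1, [0, 0, -0.5], 0], [1, [0, 0, -4], 0], [1, [0, 0, -4.5], 0], [1, [0, 0, -4.2], 0], [1, [-0.52, 4.54, 0], 0], [1, [-0.52, 4.54, 0], 0], [1, [-0.52, 4.54, 0], 0], [1, [-0.52, 4.54, 0], 0], [1, [-0.52, 4.54, 0], 0], [1, [-0.52, 4.54, 0], 0], [1, [-0.52, 4.54, 0], 0], [1, [-0.52, 4.54, 0], 0], [1, [-0.52, 4.54, 0], 0], [1, [0, 0, 0], 0.117], [1, [0, 0, 0], 0.117], [1, [0, 0, 0], 0.117], [1, [0, 0, 0], 0], [1, [0, 0, 0], 0]]'

```text
time: 23.2
tcp_pos: [0.5093, 0.299, 0.1396]
tool_rot: [-3.141, 0.0, 2.866]
wrist_force: [-0.2, 0.4, -0.0]
width: 0.0061
grip_force: 58.9
```

```bash
python3 - <<'E'
from h import *
s=ctrl.observe(); print(s['width'],s['wrist_force'],s['grip_force'],s['qpos'])
p=shot('wrist','w10.png')
for c in ('cradle_125_seat','cradle_100_seat','column_150_mid','column_200_mid'):
  print(c,[(round(a['score'],2),np.round(a['location'],3),np.round(proj(p,a['location']))) for a in ctrl.place_of(c,p)[:2]])
plan([.5098,.2988,0.04],-0.281)
E
```

```text
0.006097305860125541 [-0.24246413  0.43858806 -0.04707797] 58.92082750797272 [-0.0208584   0.58087614 -0.74384084  1.77573889  0.46775525  0.96988644
  0.34034723]
cradle_125_seat [(0.71, array([0.509, 0.305, 0.035]), array([288., 206.]))]
cradle_100_seat [(0.62, array([0.527, 0.354, 0.037]), array([354., 211.]))]
column_150_mid [(0.92, array([0.492, 0.239, 0.038]), array([201., 209.]))]
column_200_mid [(0.73, array([0.478, 0.177, 0.04 ]), array([120., 214.]))]
t=23.4 tcp [0.5095 0.299  0.1394] yaw 2.863 shift cm [-0.04 -0.01  9.94] turn 0.003
```

View pics/w10.png

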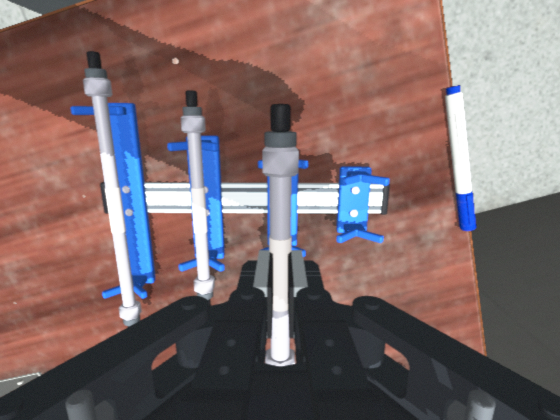

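```bash
python3 - <<'E'
from h import *
p=shot('wrist'); l=np.array([np.cos(2.8606),np.sin(2.8606),0]); t=np.array(ctrl.observe()['tcp_pos'])
m=np.mean([ray(p,*q,.047) for q in ((258,164),(308,164))],0); print('seat125',m-l*.0355)
m=np.mean([ray(p,*q,.047) for q in ((334,172),(388,182))],0); print('seat100 near',m-l*.023)
m=np.mean([ray(p,*q,.047) for q in ((338,239),(383,239))],0); print('seat100 far',m+l*.023)
E=[(ray(p,281,v,z)-t)[:2]@l[:2] for v,z in ((104,.1435),(132,.1435),(173,.148))]; print(np.round(E,4),'want .0755 .0645 .0465')
for k,a,b,h in ((200,(94,52),(131,323),226),(150,(191,91),(206,297),176)):
    A,B=[ray(p,u,v,0.038) for u,v in (a,b)]; d=B-A; print(k,'mid',np.round((A+B)/2,4),'len',round(np.linalg.norm(d),3),'yaw',round(np.arctan2(d[1],d[0]),3))
E
```

```text
seat125 [0.50830368 0.30093583 0.047     ]
seat100 near [0.52121305 0.35688874 0.047     ]
seat100 far [0.52468189 0.35912002 0.047     ]
[0.0762 0.0651 0.0487] want .0755 .0645 .0465
200 mid [0.4695 0.1758 0.038 ] len 0.216 yaw -0.29
150 mid [0.4873 0.2393 0.038 ] len 0.165 yaw -0.278
```

send_rows --moves '[[1, [0, 0.1, 4], 0], [1, [0, 0, 3], 0], [1, [0, 0, 2], 0], [1, [0, 0, 0.7], 0], [1, [0, 0, 0.2], 0], [1, [0, 0, 0.2], 0], [1, [0, 0, 0.2], 0], [1, [0, 0, 0], 0]]'

```text
time: 24.3
tcp_pos: [0.5102, 0.3004, 0.0372]
tool_rot: [3.141, 0.001, 2.863]
wrist_force: [-0.2, -0.8, -0.5]
width: 0.0069
grip_force: 58.9
```

send_rows --moves '[[1, [0, 0, 0.15], 0], [1, [0, 0, 0.1], 0], [1, [0, 0, 0.1], 0], [1, [0, 0, 0], 0]]'

```text
time: 24.7
tcp_pos: [0.5102, 0.3006, 0.0339]
tool_rot: [3.141, 0.001, 2.863]
wrist_force: [-1.0, -1.1, 5.5]
width: 0.0066
grip_force: 59.6
```

send_rows --moves '[[0.8, [0, 0, 0], 0], [0.6, [0, 0, 0], 0], [0.6, [0, 0, 0], 0], [0.6, [0, 0, 0], 0], [0.6, [0, 0, -1.5], 0], [0.6, [0, 0, -4], 0], [0.6, [0, 0, -4.5], 0], [0.6, [0, 0, -2.5], 0], [0.6, [1.66, -4.53, 0], 0], [0.6, [1.66, -4.53, 0], 0], [0.6, [1.66, -4.53, 0], 0], [0.6, [1.66, -4.53, 0], 0], [0.6, [1.66, -4.53, 0], 0], [0.6, [1.66, -4.53, 0], 0], [0.6, [1.66, -4.53, 0], 0], [0.6, [1.66, -4.53, 0], 0], [0.6, [1.66, -4.53, 0], 0], [0.6, [1.66, -4.53, 0], 0], [0.6, [1.66, -4.53, 0], 0], [0.6, [1.66, -4.53, 0], 0]]'

```text
time: 26.7
tcp_pos: [0.2478, -0.102, 0.1799]
tool_rot: [3.134, -0.013, 2.867]
wrist_force: [1.8, -1.2, 0.2]
width: 0.0343
grip_force: 0.0
```

send_rows --moves '[[0.6, [0, 0, 0], -0.1], [0.6, [0, 0, 0], -0.1], [0.6, [0, 0, 0], 0], [0.6, [0, 0, 0], 0]]'

```text
time: 27.1
tcp_pos: [0.2477, -0.1018, 0.1799]
tool_rot: [3.134, -0.011, 3.062]
wrist_force: [-0.5, 0.8, -0.7]
width: 0.0342
grip_force: 0.0
```

```bash
python3 - <<'E'
from h import *
p=shot('wrist','w11.png')
print([(round(a['score'],2),np.round(a['location'],3),np.round(proj(p,a['location']))) for a in ctrl.place_of('column_100_mid',p)])
plan([0.4605,-0.2515,0.003],-0.08); print(ctrl.observe()['qpos'][6])
E
```

```text
[]
t=27.2 tcp [ 0.2478 -0.1017  0.1798] yaw 3.063 shift cm [-22.57 -13.4   17.33] turn 0.002
2.1972032419252217
```

View pics/w11.png

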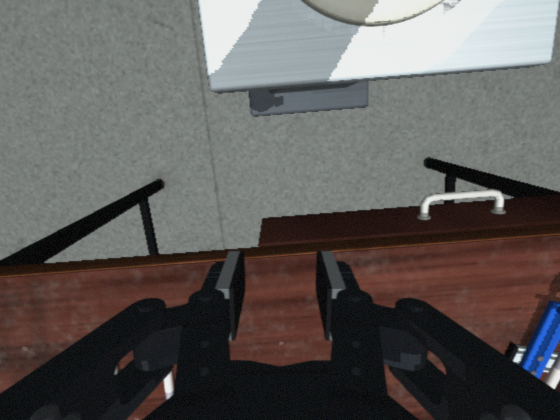

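I put the wrong sign on x in that move. No contact resulted. The view shows only the table edge, so I am moving back over the 100 column.

send_rows --moves '[[0.6, [-3.76, -2.23, 0], 0], [0.6, [-3.76, -2.23, 0], 0], [0.6, [-3.76, -2.23, 0], 0], [0.6, [-3.76, -2.23, 0], 0], [0.6, [-3.76, -2.23, 0], 0], [0.6, [-3.76, -2.23, 0], 0], [0.6, [0, 0, 0], 0], [0.6, [0, 0, 0], 0], [0.6, [0, 0, 0], 0]]'

```text
time: 28.1
tcp_pos: [0.4386, -0.2367, 0.1738]
tool_rot: [3.13, -0.028, 3.07]
wrist_force: [-0.1, 0.8, 0.3]
width: 0.0342
grip_force: 0.0
```

```bash
python3 - <<'E'
from h import *
p=shot('wrist','w12.png')
print([(round(a['score'],2),np.round(a['location'],3),np.round(proj(p,a['location']))) for a in ctrl.place_of('column_100_mid',p)])
tube(p,[.4605,-.2515],-.08,.066)
plan([0.4605,-0.2515,0.003],-0.08); s=ctrl.observe(); print(s['qpos'],s['tool_rot'])
E
```

```text
[(0.72, array([ 0.463, -0.252,  0.007]), array([264., 220.]))]
tube n 1244 mid [ 0.4681 -0.2512] len 0.113 yaw -0.06
t=28.2 tcp [ 0.4383 -0.2374  0.1742] yaw 3.069 shift cm [-2.79 -1.43 17.03] turn 0.008
[ 1.29297836  0.5041682  -1.07038388  1.9419651   0.50968358  1.03447504
  1.48702589] [ 3.13096781 -0.02752849  3.06924433]
```

send_rows --moves '[[0.6, [-1.4, -0.7, 0], 0], [0.6, [-1.4, -0.7, 0], 0], [0.6, [0, 0, 0], 0], [0.6, [0, 0, 0], 0], [0.6, [0, 0, 0], 0]]'

```text
time: 28.7
tcp_pos: [0.4651, -0.2535, 0.1732]
tool_rot: [3.13, -0.028, 3.069]
wrist_force: [-0.3, -0.9, 0.0]
width: 0.0343
grip_force: 0.0
```

```bash
python3 - <<'E'
from h import *
p=shot('wrist','w12.png')
print([(round(a['score'],2),np.round(a['location'],3),np.round(proj(p,a['location']))) for a in ctrl.place_of('column_100_mid',p)])
g=p['color'].astype(int)
plan([0.4605,-0.2515,0.003],-0.08); s=ctrl.observe(); print(s['tool_rot'])
# profile along expected axis
l=np.array([np.cos(-.08),np.sin(-.08)])
for o in (-.004,0,.004):
  n=np.array([-l[1],l[0]])*o
  print(o,[int(g[tuple(np.round(proj(p,[*(np.array([.4605,-.2515])+l*t+n),.0075])[::-1]).astype(int))].mean()) for t in np.arange(-.074,.0741,.004)])
print('across',[int(g[tuple(np.round(proj(p,[*(np.array([.4605,-.2515])+l*.02+np.array([-l[1],l[0]])*t),.0075])[::-1]).astype(int))].mean()) for t in np.arange(-.016,.0161,.002)])
E
```

```text
[(0.86, array([ 0.462, -0.251,  0.006]), array([280., 192.]))]
t=28.8 tcp [ 0.4653 -0.2537  0.1732] yaw 3.069 shift cm [ 0.03 -0.   17.02] turn 0.007
[ 3.13045452 -0.02727568  3.06872486]
-0.004 [84, 86, 82, 68, 71, 83, 99, 126, 188, 217, 156, 142, 136, 136, 148, 174, 175, 176, 179, 188, 226, 249, 249, 247, 198, 200, 204, 186, 231, 253, 253, 147, 99, 90, 109, 139, 136, 136]
0 [86, 90, 81, 69, 68, 56, 127, 141, 217, 220, 196, 230, 229, 211, 221, 246, 246, 246, 245, 246, 255, 255, 255, 255, 255, 255, 255, 255, 254, 254, 254, 191, 107, 85, 77, 141, 140, 142]
0.004 [81, 87, 84, 40, 38, 44, 108, 126, 217, 195, 168, 181, 178, 191, 201, 233, 233, 233, 232, 254, 255, 255, 255, 255, 252, 251, 251, 247, 254, 254, 242, 164, 74, 66, 94, 152, 156, 149]
across [128, 129, 130, 128, 131, 130, 203, 254, 255, 255, 253, 150, 135, 136, 138, 139, 141]
```

send_rows --moves '[[0.7, [0, 0, 4.5], 0], [0.7, [0, 0, 4.5], 0], [0.7, [0, 0, 4.5], 0], [0.7, [0, 0, 2.3], 0], [0.7, [0, 0, 1.2], 0], [0.7, [0, 0, 0], 0], [0.7, [0, 0, 0], 0], [0.85, [0, 0, 0], 0], [0.95, [0, 0, 0], 0], [1, [0, 0, 0], 0], [1, [0, 0, 0], 0], [1, [0, 0, 0], 0]]'

```text
time: 30.0
tcp_pos: [0.4628, -0.2522, 0.0048]
tool_rot: [3.131, -0.024, 3.068]
wrist_force: [-0.3, -0.4, 6.2]
width: 0.0063
grip_force: 58.8
```

```bash
python3 - <<'E'
from h import *
plan([.4605,-.2515,.14],-0.08)
plan([.5265,.3580,.14],-0.281)
E
```

```text
t=30.0 tcp [ 0.4628 -0.2522  0.0048] yaw 3.068 shift cm [  0.57   0.2  -13.51] turn 0.007
t=30.0 tcp [ 0.4628 -0.2522  0.0048] yaw 3.068 shift cm [ -1.54  61.46 -12.94] turn 0.208
```

send_rows --moves '[[1, [0, 0, -0.5], 0], [1, [0, 0, -0.5], 0], [1, [0, 0, -4], 0], [1, [0, 0, -4.5], 0], [1, [0, 0, -3.4], 0], [1, [-0.1, 4.7, 0], 0], [1, [-0.1, 4.7, 0], 0], [1, [-0.1, 4.7, 0], 0], [1, [-0.1, 4.7, 0], 0], [1, [-0.1, 4.7, 0], 0], [1, [-0.1, 4.7, 0], 0], [1, [-0.1, 4.7, 0], 0], [1, [-0.1, 4.7, 0], 0], [1, [-0.1, 4.7, 0], 0], [1, [-0.1, 4.7, 0], 0], [1, [-0.1, 4.7, 0], 0], [1, [-0.1, 4.7, 0], 0], [1, [-0.3, 4.7, 0], 0.1], [1, [0, 0, 0], 0.11], [1, [0, 0, 0], 0]]'

```text
time: 32.0
tcp_pos: [0.5236, 0.3571, 0.1393]
tool_rot: [3.135, -0.029, 2.861]
wrist_force: [0.1, -0.4, -1.3]
width: 0.0065
grip_force: 58.9
```

```bash
python3 - <<'E'
from h import *
s=ctrl.observe(); print(s['width'],s['wrist_force'],s['grip_force'],s['tool_rot'])
p=shot('wrist','w13.png')
for c in ('cradle_100_seat','column_100_mid','column_125_mid','column_150_mid','column_200_mid'):
  print(c,[(round(a['score'],2),np.round(a['location'],3),np.round(proj(p,a['location']))) for a in ctrl.place_of(c,p)[:2]])
plan([.5265,.3580,0.04],-0.281)
E
```

```text
0.006486269907434082 [ 0.05612894 -0.35696523 -1.33700336] 58.938862681388855 [ 3.13518167 -0.02874423  2.86128829]
cradle_100_seat [(0.87, array([0.525, 0.357, 0.038]), array([280., 215.])), (0.29, array([0.49 , 0.24 , 0.038]), array([125., 214.]))]
column_100_mid [(0.66, array([0.522, 0.358, 0.139]), array([281., 265.])), (0.23, array([0.528, 0.355, 0.034]), array([279., 217.]))]
column_125_mid [(0.93, array([0.509, 0.297, 0.039]), array([201., 217.]))]
column_150_mid [(0.78, array([0.492, 0.237, 0.042]), array([119., 218.]))]
column_200_mid [(0.65, array([0.479, 0.177, 0.038]), array([ 45., 222.]))]
t=32.3 tcp [0.5255 0.3529 0.1387] yaw 2.857 shift cm [-0.23  0.47  9.87] turn -0.003
```

View pics/w13.png

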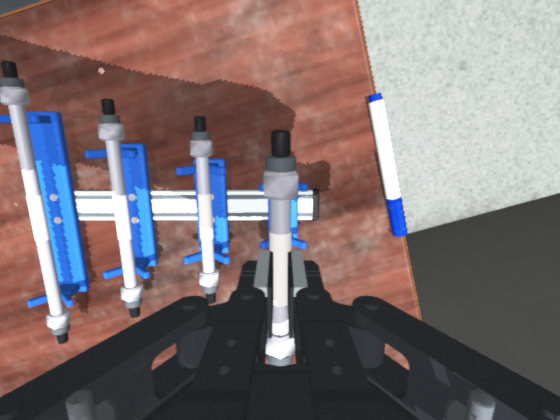

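send_rows --moves '[[1, [0, 0, 0], 0], [1, [0, 0, 0], 0]]'

```text
time: 32.5
tcp_pos: [0.5252, 0.354, 0.1388]
tool_rot: [3.136, -0.028, 2.858]
wrist_force: [-0.5, 0.3, -1.4]
width: 0.0069
grip_force: 58.9
```

```bash
python3 - <<'E'
from h import *
p=shot('wrist','w14.png'); c=p['color'].astype(int); s=ctrl.observe(); print(s['tcp_pos'],s['tool_rot'],p['eye'])
b=((c[...,2]-c[...,0]>70)&(c[...,2]>90)).astype(np.uint8)
n,lab,st,ce=cv2.connectedComponentsWithStats(b)
for i in range(1,n):
    if st[i,4]>30: print(st[i].tolist(),np.round(ce[i]).tolist())
print(proj(p,[.5265,.358,.047]),proj(p,[.527,.354,.038]))
print([(round(a['score'],2),np.round(a['location'],4)) for a in ctrl.place_of('cradle_100_seat',p)])
for v in range(176,258,3):
    u=np.nonzero(b[v,230:330])[0]+230
    print(v,u.min() if len(u) else None,u.max() if len(u) else None,end=' | ')
E
```

```text
[0.52505126 0.35425595 0.13883411] [ 3.13573143 -0.02853488  2.85787448] [0.45890283 0.37200955 0.28346275]
[372, 89, 13, 10, 84] [378.0, 93.0]
[29, 110, 63, 195, 5826] [61.0, 200.0]
[0, 113, 14, 8, 106] [6.0, 117.0]
[123, 141, 37, 136, 2935] [142.0, 204.0]
[88, 147, 22, 9, 172] [98.0, 151.0]
[179, 157, 26, 105, 502] [195.0, 207.0]
[212, 156, 22, 106, 1557] [222.0, 206.0]
[290, 171, 22, 76, 710] [298.0, 213.0]
[390, 194, 21, 40, 563] [400.0, 214.0]
[263, 238, 6, 9, 41] [266.0, 242.0]
[106, 265, 20, 12, 151] [116.0, 271.0]
[30, 294, 21, 12, 150] [40.0, 299.0]
[285.51880689 216.64853274] [280.55164093 215.41087494]
[(0.78, array([0.5225, 0.3568, 0.0381]))]
176 298 301 | 179 299 301 | 182 298 310 | 185 263 311 | 188 298 307 | 191 298 300 | 194 298 301 | 197 296 300 | 200 291 300 | 203 291 300 | 206 290 300 | 209 290 300 | 212 230 301 | 215 230 300 | 218 230 300 | 221 230 300 | 224 230 300 | 227 230 300 | 230 230 300 | 233 230 300 | 236 230 300 | 239 230 309 | 242 230 310 | 245 230 309 | 248 230 231 | 251 None None | 254 230 232 | 257 230 233 |
```

```bash
python3 - <<'E'
from h import *
p=shot('wrist'); l=np.array([np.cos(2.8606),np.sin(2.8606),0]); s=ctrl.observe(); t=np.array(s['tcp_pos']); print(t,s['qd'])
m1=np.mean([ray(p,*q,.047) for q in ((263,185),(311,185))],0); m2=np.mean([ray(p,*q,.047) for q in ((263,242.5),(310,242.5))],0)
print(m1,m2,np.linalg.norm(m1-m2),'(46)','seat',(m1+m2)/2)
c=p['color'].astype(int).mean(2); print(c[120:210:2,281].astype(int).tolist())
print([(round(float((ray(p,281,v,.1416)-t)[:2]@l[:2]),4),v) for v in (130,155,158,195,198)],'want .063 .052 .034(z+4mm)')
plan([*((m1+m2)/2)[:2],.04],-0.281)
E
```

```text
[0.52490804 0.35455827 0.13883277] [-0.00536305  0.00051024 -0.0009717  -0.00180318 -0.00061112 -0.00159435
 -0.00080351]
[0.50321745 0.36617876 0.047     ] [0.54655885 0.35340967 0.047     ] 0.04518325178541446 (46) seat [0.52488815 0.35979421 0.047     ]
[76, 75, 68, 63, 65, 42, 51, 63, 61, 62, 60, 57, 52, 52, 49, 48, 47, 44, 40, 83, 106, 105, 107, 107, 103, 101, 140, 180, 184, 184, 183, 183, 182, 182, 183, 183, 184, 187, 188, 164, 180, 207, 205, 205, 204]
[(0.0656, 130), (0.055, 155), (0.0538, 158), (0.0373, 195), (0.036, 198)] want .063 .052 .034(z+4mm)
t=32.6 tcp [0.5249 0.3546 0.1388] yaw 2.858 shift cm [-0.13  0.44  9.89] turn -0.002
```

send_rows --moves '[[1, [-0.3, 0.4, 4], 0], [1, [0, 0, 3], 0], [1, [0, 0, 2], 0], [1, [0, 0, 0.5], 0], [1, [0, 0, 0.2], 0], [1, [0, 0, 0.2], 0], [1, [0, 0, 0], 0], [1, [0, 0, 0], 0]]'

```text
time: 33.45
tcp_pos: [0.527, 0.3595, 0.0409]
tool_rot: [3.134, -0.027, 2.858]
wrist_force: [-0.3, -0.3, -0.2]
width: 0.0064
grip_force: 58.9
```

```bash
python3 - <<'E'
from h import *
p=shot('wrist'); c=p['color'].astype(int); l=np.array([np.cos(2.8606),np.sin(2.8606),0])
b=((c[...,2]-c[...,0]>70)&(c[...,2]>90)).astype(np.uint8)
s=ctrl.observe(); print(s['tcp_pos'],s['wrist_force'],s['tool_rot'])
for v in range(60,330,5):
    u=np.nonzero(b[v,200:370])[0]+200
    if len(u): print(v,u.min(),u.max(),end=' | ')
plan([.526,.359,.036],-0.281)
E
```

```text
[0.52688703 0.35942173 0.0407717 ] [-0.01099406  0.04466045 -1.95688097] [ 3.13469964 -0.0273831   2.85819129]
195 261 298 | 200 256 302 | 205 256 302 | 210 256 302 | 215 251 309 | 220 239 319 | 225 240 319 | 230 244 302 | 235 257 301 | 240 257 301 | 245 257 301 | 250 257 259 | 255 257 257 | t=33.5 tcp [0.5269 0.3594 0.0408] yaw 2.858 shift cm [ 0.06 -0.07  0.48] turn -0.002
```

send_rows --moves '[[1, [0, 0, 0.2], 0], [1, [0, 0, 0.15], 0], [1, [0, 0, 0.1], 0], [1, [0, 0, 0], 0]]'

```text
time: 33.9
tcp_pos: [0.5263, 0.3594, 0.0354]
tool_rot: [3.135, -0.028, 2.859]
wrist_force: [1.3, 0.6, 0.4]
width: 0.0065
grip_force: 59.1
```

send_rows --moves '[[1, [0, 0, 0.1], 0], [1, [0, 0, 0.05], 0], [1, [0, 0, 0], 0]]'

```text
time: 34.2
tcp_pos: [0.5264, 0.3596, 0.0351]
tool_rot: [3.135, -0.028, 2.859]
wrist_force: [-1.9, -1.7, 9.4]
width: 0.0068
grip_force: 59.9
```

In contact. Release and retract.

send_rows --moves '[[0.8, [0, 0, 0], 0], [0.6, [0, 0, 0], 0], [0.6, [0, 0, 0], 0], [0.6, [0, 0, 0], 0], [0.6, [0, 0, -1.5], 0], [0.6, [0, 0, -4], 0], [0.6, [0, 0, -4.5], 0], [0.6, [0, 0, -4], 0], [0.6, [3, -4, 0], 0], [0.6, [0, -3, 0], 0], [0.6, [0, 0, 0], 0], [0.6, [0, 0, 0], 0], [0.6, [0, 0, 0], 0]]'

```text
time: 35.5
tcp_pos: [0.4819, 0.2994, 0.175]
tool_rot: [3.134, -0.028, 2.858]
wrist_force: [0.0, 0.6, 0.8]
width: 0.0341
grip_force: 0.0
```

```bash
python3 - <<'E'
from h import *
p=shot('wrist','w15.png'); q=shot('scene','s15.png')
for n,x in (('wrist',p),('scene',q)):
  for k in (100,125,150,200):
    for c in ('column_%d_mid'%k,'cradle_%d_seat'%k):
      print(n,c,[(round(a['score'],2),np.round(a['location'],3).tolist()) for a in ctrl.place_of(c,x)[:2]])
# tube profile of each column, from the wrist view, along lane at z=.038
s=ctrl.observe(); print(s['tcp_pos'],s['tool_rot'])
g=p['color'].astype(int); l=np.array([np.cos(-.281),np.sin(-.281)]); n=np.array([-l[1],l[0]])
for k,m,h in ((100,(.526,.359),.063),(125,(.5098,.2998),.0755),(150,(.4915,.2372),.088),(200,(.474,.175),.113)):
  for t in (-h+.02,0,h-.02):
    r=[]
    for o in np.arange(-.014,.0141,.002):
      u,v=np.round(proj(p,[*(np.array(m)+l*t+n*o),.038])).astype(int)
      r.append(int(g[v,u].min()) if 0<=u<560 and 0<=v<420 else -1)
    print(k,round(t,3),r)
E
```

```text
wrist column_100_mid [(0.77, [0.526, 0.357, 0.036])]
wrist cradle_100_seat [(0.82, [0.528, 0.354, 0.036]), (0.4, [0.472, 0.176, 0.038])]
wrist column_125_mid [(0.78, [0.511, 0.302, 0.041]), (0.69, [0.501, 0.27, 0.0])]
wrist cradle_125_seat [(0.74, [0.51, 0.303, 0.036])]
wrist column_150_mid [(0.84, [0.495, 0.239, 0.041]), (0.28, [0.51, 0.306, 0.037])]
wrist cradle_150_seat [(0.8, [0.489, 0.24, 0.042])]
wrist column_200_mid [(0.55, [0.473, 0.18, 0.038])]
wrist cradle_200_seat [(0.71, [0.474, 0.175, 0.037])]
scene column_100_mid [(0.57, [0.523, 0.357, 0.043])]
scene cradle_100_seat [(0.45, [0.512, 0.303, 0.04])]
scene column_125_mid [(0.84, [0.51, 0.303, 0.035])]
scene cradle_125_seat [(0.85, [0.513, 0.3, 0.034])]
scene column_150_mid [(0.79, [0.491, 0.236, 0.036])]
scene cradle_150_seat [(0.87, [0.486, 0.236, 0.035])]
scene column_200_mid [(0.55, [0.473, 0.17, 0.038])]
scene cradle_200_seat [(0.86, [0.473, 0.171, 0.037])]
[0.4813758  0.29840925 0.17417765] [ 3.13575552 -0.02850806  2.85829939]
100 -0.043 [60, 58, 61, 95, 160, 225, 244, 249, 251, 252, 252, 238, 101, 103, 107]
100 0 [96, 92, 54, 65, 125, 248, 255, 255, 255, 255, 188, 254, 254, 254, 254]
100 0.043 [123, 96, 44, 42, 40, 42, 55, 229, 253, 253, 233, 167, 102, 104, 111]
125 -0.055 [53, 51, 53, 56, 132, 162, 184, 180, 180, 182, 173, 114, 51, 54, 59]
125 0 [255, 183, 92, 92, 95, 253, 255, 255, 255, 255, 132, 90, 90, 250, 255]
125 0.055 [99, 97, 96, 134, 245, 253, 254, 254, 253, 253, 243, 181, 100, 100, 99]
150 -0.068 [76, 67, 66, 108, 160, 178, 195, 197, 193, 187, 179, 109, 53, 50, 54]
150 0 [255, 255, 255, 255, 126, 255, 255, 255, 255, 254, 187, 86, 87, 89, 91]
150 0.068 [52, 50, 50, 38, 39, 36, 36, 39, 47, 127, 146, 91, 62, 46, 30]
200 -0.093 [54, 64, 117, 161, 193, 202, 204, 203, 193, 184, 142, 104, 67, 66, 62]
200 0 [122, 67, 70, 224, 255, 255, 255, 255, 255, 218, 154, 180, 100, 66, 77]
200 0.093 [36, 38, 39, 39, 38, 46, 41, 40, 47, 41, 40, 38, 35, 35, 38]
```

```bash
python3 -c "
from plant import ctrl
print(ctrl.hand_in())"
```

```text
the job is handed in; nothing more can be done
None
```

I set all four columns in their matching cradles and handed the job in at about 36 s of the 112 s allowed. The hand-in gave no verdict, but every column made contact at seat height and the last camera check showed all four in place.

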